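# Rack the metal coupons by thickness

### The arm

A 6-joint arm with a two-finger parallel gripper is mounted at the origin on the work surface. World frame = base frame: x ahead of the robot, y to its left, z up, the work surface at z = 0. Lengths are in m, angles in rad, forces in N, time in s.
With the tool pointing down it reaches from about 0.35 to 0.775 m from the base axis. Payload 5.5 kg.
Tool frame: the origin (TCP) lies at the very end of the fingers, on their centre line; the grasp point (between the pads) lies env.hold_point_z behind it (env.hold_point_z is the distance from the TCP to the grasp point, in m); z points along the fingers, y is the line along which they close (so a half turn about z gives the same grasp; the last joint's range is limited). The gripper opens to 85 mm and grips with 20 to 120 N. Pads are 22 mm wide; open, the fingers measure 114 mm over their backs; the gripper's body (76 mm by 85 mm) begins 54 mm behind the grasp point. The pads swing forward as they close: fully open they stand 13 mm farther back than shut.
Start: joints at [-1.328, 0.313, 0.046, 1.304, 0, 1.431], TCP at [0.215, -0.533, 0.231] pointing down, gripper open.
Joint ranges: [-2.76, 2.76], [-0.86, 1.69], [-1.03, 1.26], [-2.2, 2.34], [-1.47, 1.5], [-3.14, 3.14]. Speed limits (rad/s): [2.57, 2.57, 3.14, 3.14, 3.14, 3.14].

### API

Orientations are given as a unit quaternion [w, x, y, z].
In Python, from workcell import env gives the robot as it stands.
- The arm moves only by the tool carry_out, never from a script. Its argument "steps" is a list of rows, each a list of 3 entries, a list of its own where there are three numbers: the turn, a rotation vector about the tool's x, y, z in degrees, then the shift along the tool's x, y, z in cm, then the closure in counts, from 0 (fully open) to 255 (shut). A call has exactly 8 rows; each row is the pose to reach, as a shift and turn from the pose commanded when the call began, along the tool's axes at that moment; what a row does not reach only later rows make up. A row lasts 1/8 s, in which the tool goes at most 62.5 mm and 10.7 degrees, less where a joint would pass 70% of its speed; a pose out of reach is approached as far as the arm can. A call with a gripper value outside its range is refused whole. The fingers move at their own pace and stop on an object; "force" is the grip in N (left out, the last holds). Time passes only in rows, so rows that repeat a pose let the fingers close, or fill a call up. It gives the time, the measured TCP pose, the force, the opening and the grip force at its end, in the units of the state.
- env.get_state(): the state, without advancing time (a new reading comes with each control period).
- env.read_camera(name): name is "side" or "top"; returns (picture, depth): 400x640x3 uint8, red, green, blue; 400x640 float32, m along the optical axis (not along the pixel's ray), 0 where there is no reading.
- env.get_calibration(name): a dict with "fx", "fy", "cx", "cy" (pixels), "D" ([k1, k2, p1, p2, k3] as OpenCV has them; the pictures are not rectified), "origin" and "orientation" of the camera in the world. Camera axes: x right, y up, looking along -z (the intrinsics and any distortion apply to the point x, -y, -z); pixel columns grow to the right and rows downward; lengths in m; the calibration is good to about 2 mm. A picture is of the moment at which its call begins. get_calibration takes no time and is no camera call.
- env.hand_in(): hands the job in; it is judged then, once.
The state is a dict: "clock": time; "joint_pos": joint angles; "qvel": joint speeds; "tau": joint torques, N m; "tcp_pos": TCP position; "orientation": TCP orientation; "wrist_force": force on the tool from outside, world axes, zero at the start; "ft_torque": the same for the moment, N m; "finger_gap": finger opening in m; "grip_force": force on a finger pad.
Only numpy, scipy, OpenCV 4.12 (cv2) and the standard library are available. Lean on these libraries where they do the work, as an engineer would, in place of code of your own. Each camera call takes 0.05 s, during which the arm holds its last target. There are 200 camera calls.

### The job

Two aluminium test coupons, a thin one and a thick one, stand on edge on the microscope desk. Stand each of them upright in the white three-slot rack, fully down on the slot's floor, the thin one in the narrowest slot and the thick one in the middle-sized slot; the widest slot stays empty. Then let go of both.

Things in the scene. Friction and masses are not known exactly. Their poses are not given: they have to be found in the camera images.
- coupon_thin: plain aluminium plate standing free on its edge on the table: 60 mm long (x axis), 12 mm thick (y axis), 80 mm high (z axis, up), with a dark 7 mm hole mark near one upper corner. Origin: centre of its underside. About 110 to 220 g; either way round is the same. The thinner of the two upright plates.
- coupon_thick: plain aluminium plate standing free on its edge on the table: 60 mm long (x axis), 26 mm thick (y axis), 80 mm high (z axis, up), with a dark 7 mm hole mark near one upper corner. Origin: centre of its underside. About 240 to 470 g; either way round is the same. The thicker of the two upright plates.
- slot_narrow: Narrowest slot: white fixed block 96 (x) x 74 (y) x 32 mm high, one of three in a row along y, 76 mm apart, order varies. Slot along x, 19 mm wide, 84 mm long between end walls; sides vertical for 22 mm, then flaring at 45 degrees by 10 mm a side to the rim. Origin: centre of slot floor, 8 mm above table; z up. Unlisted third slot: 47 mm wide.
- slot_medium: Middle-sized slot: white fixed block 96 (x) x 74 (y) x 32 mm high, one of three in a row along y, 76 mm apart, order varies. Slot along x, 33 mm wide, 84 mm long between end walls; sides vertical for 22 mm, then flaring at 45 degrees by 10 mm a side to the rim. Origin: centre of slot floor, 8 mm above table; z up. Same row, parallel to it.
There are look-alikes about, which are no part of the job. Leave any blue look-alike of the coupon_thin alone. What is shaped like the coupon_thick but pink is not meant.

How it is judged:
By the outcome, as a careful person would: the job done as asked, in the order asked, and still so for the second after the job is handed in, with the robot touching nothing.
It also fails if it takes over 64 s, if anything falls off the work surface, if the arm or the gripper's body presses on something with over 40 N, if the wrist force passes 120 N, or if a joint passes its speed limit or range.

## Working session

There is one attempt and no reset: what is moved stays moved. The work goes in short steps, Python scripts to look and compute and a tool call to move; the robot and the scene stay as the last step left them, time stands still between calls to the robot, and variables do not carry over. Pictures are saved under pics/ and viewed, at most 10 in all, crops included, and the job is handed in when it is done.

Besides the shell and the picture viewer there is one more tool, called by a JSON object that holds its "api" and its "payload", one argument or row to a line. carry_out: Moves the arm, as the interface text tells. Its arguments: {"type":"object","properties":{"steps":{"type":"array","items":{"type":"array"}},"force":{"type":"number"}},"required":["steps"]}

```bash
mkdir -p pics; cat > h.py <<'E'
import numpy as np,cv2
from scipy.spatial.transform import Rotation as R
from workcell import env
def cam(n):
    p,d=env.read_camera(n); c=env.get_calibration(n); return p,d,c
def cloud(d,c):
    h,w=d.shape; K=np.array([[c['fx'],0,c['cx']],[0,c['fy'],c['cy']],[0,0,1]],float)
    u,v=np.meshgrid(np.arange(w),np.arange(h))
    n=cv2.undistortPoints(np.stack([u,v],-1).reshape(-1,1,2).astype(np.float64),K,np.array(c['D'],float)).reshape(h,w,2)
    P=np.stack([n[...,0]*d,-n[...,1]*d,-d],-1)
    q=c['orientation']; return P@R.from_quat([q[1],q[2],q[3],q[0]]).as_matrix().T+np.array(c['origin'])
E
python3 - <<'E'
from h import *
print(env.hold_point_z,env.get_state())
for n in('top','side'):
    p,d,c=cam(n); print(c); np.savez(n+'0',p=p,d=d); cv2.imwrite(f'pics/{n}0.png',p[...,::-1])
E
```

```text
0.0187 {'clock': 0.0, 'joint_pos': array([-1.32758979e+00,  3.14012347e-01,  4.49840215e-02,  1.30360879e+00,
       -2.71258958e-05,  1.43121370e+00]), 'qvel': array([ 0.00065173, -0.00138277,  0.0014288 ,  0.00041138, -0.00014857,
        0.00134509]), 'tau': array([-3.18352169e-03, -4.80622888e+01,  2.98536372e+01,  1.90626184e-02,
       -2.72877060e-04,  1.55015704e-05]), 'tcp_pos': array([ 0.21463562, -0.53288482,  0.23040415]), 'orientation': array([-9.18456396e-04,  9.81739482e-01,  1.90228130e-01, -6.12108150e-05]), 'wrist_force': array([-0.99351514, -0.26958014, -0.31732789]), 'ft_torque': array([-0.06433051, -0.00260983, -0.05696898]), 'grip_force': 0.0, 'finger_gap': 0.08541909750053021}
{'fx': 455.64400790933297, 'fy': 455.64400790933297, 'cx': 317.853000177245, 'cy': 187.22449806750262, 'D': array([0.01939939, 0.        , 0.        , 0.        , 0.        ]), 'origin': array([0.50412457, 0.03171525, 0.93654634]), 'orientation': array([ 0.7157022 ,  0.02086912, -0.03940746, -0.69698055])}
{'fx': 485.0107739258581, 'fy': 485.0107739258581, 'cx': 325.6077774021311, 'cy': 194.32900956282293, 'D': array([0.0097951, 0.       , 0.       , 0.       , 0.       ]), 'origin': array([ 0.48993682, -0.77532829,  1.01846412]), 'orientation': array([ 0.9406339 ,  0.33642841, -0.01428908, -0.04265698])}
```

View pics/top0.png

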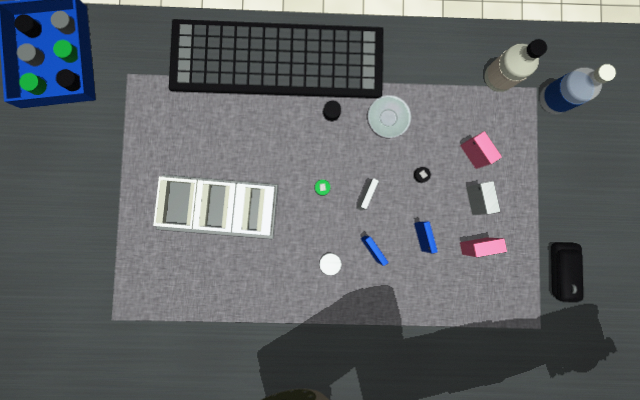

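View pics/side0.png

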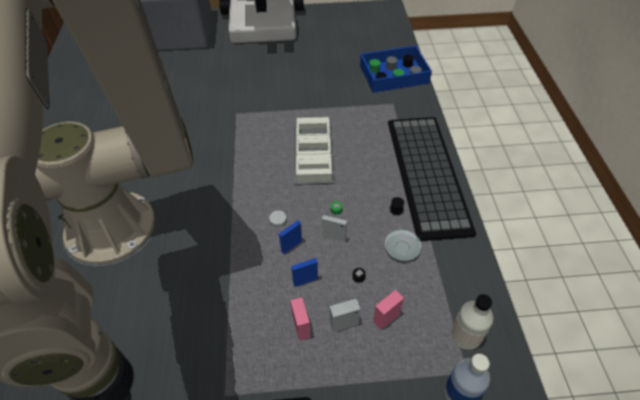

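The top view shows the thin coupon near (370,193) and the thick one near (488,198). The rack slots are widest at (178,203), medium at (214,206) and narrow at (254,209). Blue and pink objects are decoys.

```bash
python3 - <<'E'
from h import *
z=np.load('top0.npz');d=z['d'];p=z['p'];c=env.get_calibration('top');W=cloud(d,c)
print('table z',np.median(W[270:300,200:300,2]),np.median(W[150:170,440:455,2]))
def rect(m,name):
    r=cv2.minAreaRect((W[...,:2][m]*1000).astype(np.float32)); print(name,m.sum(),r, 'z',np.median(W[...,2][m]),'mean',W[...,:2][m].mean(0))
def box(u0,u1,v0,v1):
    m=np.zeros(d.shape,bool);m[v0:v1,u0:u1]=1;return m
for n,b in(('thin',(352,386,170,218)),('thick',(464,505,175,222))):
    rect(box(*b)&(W[...,2]>.074)&(W[...,2]<.09),n)
R_=box(145,285,165,245)
rect(R_&(W[...,2]>.024),'rack')
for n,b in(('wide',(158,195,175,230)),('med',(198,232,175,232)),('nar',(236,272,178,236))):
    m=box(*b)&(W[...,2]<.014)&(W[...,2]>.003);rect(m,n)
    print(np.round(W[205,b[0]:b[1],2]*1000).astype(int))
    print('y',np.round(W[205,b[0]:b[1],1]*1000).astype(int))
for n,u,v in(('rack rim',234,205),):print(W[v,u])
s=np.hstack([cv2.resize(p[165:245,145:285],None,fx=4,fy=4,interpolation=2)])
t=cv2.resize(p[150:240,350:510],None,fx=3.5,fy=3.5,interpolation=2)
cv2.imwrite('pics/crop0.png',np.vstack([s,np.pad(t[:240],((0,0),(0,0),(0,0)))])[...,::-1] if s.shape[1]==t.shape[1] else s[...,::-1])
E
```

```text
table z -4.715103360292128e-05 -0.0003510539791246048
thin 202 ((568.7435302734375, -87.20073699951172), (11.980175018310547, 60.103614807128906), 67.54783630371094) z 0.0786601504409074 mean [ 0.56864224 -0.08699068]
thick 439 ((567.5177001953125, -317.6029968261719), (59.557308197021484, 27.088825225830078), 12.33702564239502) z 0.07840619247498548 mean [ 0.56747903 -0.31709953]
rack 3687 ((537.377685546875, 177.5796661376953), (295.1571044921875, 96.02596282958984), 86.60292053222656) z 0.03832519378577104 mean [0.53838291 0.19967228]
wide 1067 ((546.3978271484375, 292.7848205566406), (109.40946960449219, 71.52567291259766), 1.3692907094955444) z 0.00777430466373541 mean [0.54427566 0.29207641]
[37 39 34 32 34 30 29 25 14 10  9  8  9  9  8  7 10  8  6  7  8  6  6  8
 11  8  9  6  9  7 32 33 30 40 38 39 39]
y [320 318 318 316 313 313 311 310 312 311 309 308 305 303 302 300 297 296
 294 292 290 288 286 284 281 280 277 276 274 272 264 261 260 256 254 252
 250]
med 748 ((546.0035400390625, 216.92764282226562), (113.53888702392578, 66.90755462646484), 2.919330358505249) z 0.007411430832033217 mean [0.54369043 0.21577556]
[38 41 40 38 38 35 33 33 33 21 17  6  6  7 10  7  8  8  8  6  5  7  9  7
  2  6 32 32 39 40 35 41 37 38]
y [243 240 238 237 235 234 232 230 228 229 228 228 226 224 221 220 218 216
 214 212 210 208 206 204 203 200 193 191 188 186 185 182 181 179]
nar 531 ((541.34716796875, 138.09886169433594), (117.0960464477539, 71.12904357910156), 2.3141589164733887) z 0.007309400745088901 mean [0.53786453 0.13861782]
[39 38 38 39 37 40 41 42 38 36 33 33 31 26  5  7  6  7  6  9  5  6  7 34
 32 37 36 38 42 41 41 40 37 41 41 38]
y [169 167 165 163 161 159 157 155 153 152 150 148 146 145 145 143 141 139
 137 135 133 131 129 124 123 120 118 116 114 112 110 108 106 104 102 100]
[0.54162426 0.17243146 0.04003567]
```

View pics/crop0.png

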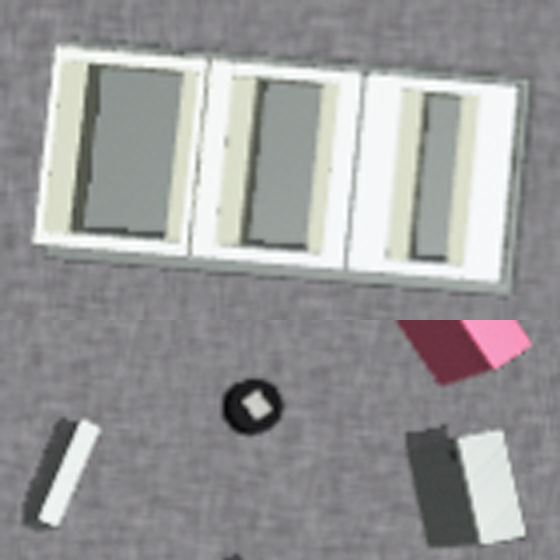

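The crop confirms the slot order: wide, medium, narrow from left to right, with the narrow slot floor at crop (437,175) and the medium at (285,165). Coupon sizes and heights match, but the rack rectangle doesn't, so I'll refit it on the white rim only and compute the first move.

```bash
cat >> h.py <<'E'
def rel(xy_z,yaw):
    "shift (cm) and turn (deg) in tool axes from measured pose to tool-down target with tool x at yaw deg"
    s=env.get_state(); q=s['orientation']; A=R.from_quat([q[1],q[2],q[3],q[0]])
    B=R.from_euler('z',yaw,degrees=True)*R.from_rotvec([np.pi,0,0])
    print('t',round(s['clock'],2),'tcp',s['tcp_pos'].round(4),'gap',round(s['finger_gap'],4),'F',s['wrist_force'].round(1))
    print('turn',(A.inv()*B).as_rotvec(degrees=True).round(2),'shift',(A.inv().apply(np.array(xy_z)-s['tcp_pos'])*100).round(2))
E
python3 - <<'E'
from h import *
z=np.load('top0.npz');d=z['d'];p=z['p'].astype(int);c=env.get_calibration('top');W=cloud(d,c)
m=np.zeros(d.shape,bool);m[165:245,145:285]=1
m&=(abs(W[...,2]-.04)<.008)&(p.min(-1)>215)
n,l,st,_=cv2.connectedComponentsWithStats(cv2.morphologyEx(m.astype(np.uint8),cv2.MORPH_CLOSE,np.ones((3,3))));k=1+st[1:,4].argmax();m&=l==k
# constrain z=0.040 exactly by rescaling rays
o=np.array(c['origin']);V=W-o;P=o+V*((.040-o[2])/V[...,2])[...,None]
r=cv2.minAreaRect((P[...,:2][m]*1000).astype(np.float32));print(m.sum(),r);print(cv2.boxPoints(r))
P8=o+V*((.008-o[2])/V[...,2])[...,None]
rgb=z['p'].astype(int)
for n_,v in(('row200',200),('row210',210)):
  for u in range(150,280):
    pass
# coupon tops at z=.08
P80=o+V*((.08-o[2])/V[...,2])[...,None]
for nm,(a,b,e,f) in(('thin',(352,386,170,218)),('thick',(464,505,175,222))):
    q=np.zeros(d.shape,bool);q[e:f,a:b]=1;q&=(W[...,2]>.074)&(W[...,2]<.09);print(nm,cv2.minAreaRect((P80[...,:2][q]*1000).astype(np.float32)))
for u,v in((145+424/4,165+175/4),(145+462/4,165+175/4),(145+476/4,165+175/4),(145+405/4,165+175/4)):
    i=int(round(u)),int(round(v));print(i,P8[i[1],i[0],:2],P[i[1],i[0],:2])
rel([.568,-.087,.15],157.5)
E
```

```text
2114 ((539.339111328125, 211.69683837890625), (225.11639404296875, 95.52298736572266), 86.64088439941406)
[[485.06442 102.13057]
 [580.42334  96.53349]
 [593.6138  321.26312]
 [498.25488 326.86017]]
thin ((568.5552978515625, -86.7479248046875), (12.14173412322998, 59.7182502746582), 67.46538543701172)
thick ((567.2066040039062, -316.2571716308594), (59.350746154785156, 27.67535972595215), 13.050422668457031)
(251, 209) [0.53575707 0.14285026] [0.53466693 0.13902027]
(260, 209) [0.53623185 0.124667  ] [0.53512535 0.12146366]
(264, 209) [0.53644329 0.11657755] [0.53532951 0.11365298]
(246, 209) [0.53549387 0.15294107] [0.53441281 0.14876333]
t 0.1 tcp [ 0.2146 -0.533   0.2305] gap 0.0854 F [-1.1 -1.1  0. ]
turn [-3.0000e-02 -1.2000e-01 -1.3557e+02] shift [ 49.43 -28.16   8.1 ]<stdin>:7: RuntimeWarning: divide by zero encountered in divide
<stdin>:7: RuntimeWarning: invalid value encountered in multiply
<stdin>:9: RuntimeWarning: divide by zero encountered in divide
<stdin>:9: RuntimeWarning: invalid value encountered in multiply
<stdin>:15: RuntimeWarning: divide by zero encountered in divide
<stdin>:15: RuntimeWarning: invalid value encountered in multiply
```

{"api": "carry_out", "payload": {
  "steps": [
    [[0,0,-10],[5,-3,0],0],
    [[0,0,-20],[10,-6,0],0],
    [[0,0,-30],[15,-9,0],0],
    [[0,0,-40],[20,-12,0],0],
    [[0,0,-50],[25,-15,0],0],
    [[0,0,-60],[30,-18,0],0],
    [[0,0,-70],[35,-20,0],0],
    [[0,0,-80],[40,-23,0],0]
  ],
  "force": 40
}}

```text
clock: 1.1
tcp_pos: [0.501, -0.1694, 0.231]
orientation: [0.0, 0.628, 0.778, -0.0]
wrist_force: [0.3, -0.2, 0.5]
finger_gap: 0.0851
grip_force: 0.0
```

```bash
python3 -c "
from h import *
rel([.568,-.087,.15],157.5)"
```

```text
t 1.1 tcp [ 0.501  -0.1694  0.231 ] gap 0.0851 F [ 0.3 -0.2  0.5]
turn [-1.000e-02  1.000e-02 -5.526e+01] shift [6.63 8.3  8.1 ]
```

{"api": "carry_out", "payload": {
  "steps": [
    [[0,0,-10],[1.2,1.5,1],0],
    [[0,0,-20],[2.4,3,2],0],
    [[0,0,-30],[3.6,4.5,4],0],
    [[0,0,-40],[5,6,5],0],
    [[0,0,-50],[6,7.5,7],0],
    [[0,0,-55.3],[6.6,8.3,8.1],0],
    [[0,0,-55.3],[6.6,8.3,8.1],0],
    [[0,0,-55.3],[6.6,8.3,8.1],0]
  ]
}}

```text
clock: 2.1
tcp_pos: [0.5673, -0.0892, 0.1505]
orientation: [-0.0, 0.198, 0.98, -0.0]
wrist_force: [0.3, 0.7, 0.4]
finger_gap: 0.0852
grip_force: 0.0
```

```bash
python3 - <<'E'
from h import *
rel([.568,-.087,.043],157.5)
p,d,c=cam('side');cv2.imwrite('pics/s1.png',cv2.resize(p[120:320,220:420],None,fx=3,fy=3)[...,::-1])
E
```

```text
t 2.1 tcp [ 0.5673 -0.0892  0.1505] gap 0.0852 F [0.3 0.7 0.4]
turn [-0.02 -0.   -0.36] shift [ 0.02  0.23 10.75]
```

View pics/s1.png

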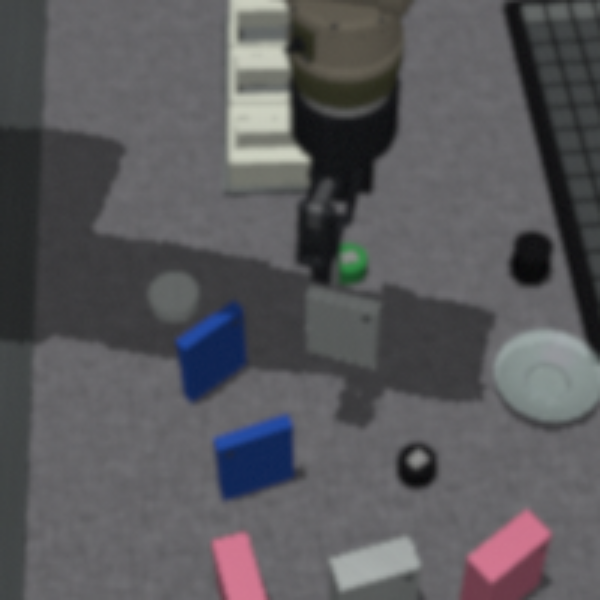

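The coupon (crop (343,325)) lies straight below the fingers, and nothing is close by. I'll descend and grip.

{"api": "carry_out", "payload": {
  "steps": [
    [[0,0,-0.4],[0,0.2,3],0],
    [[0,0,-0.4],[0,0.2,6],0],
    [[0,0,-0.4],[0,0.2,9],0],
    [[0,0,-0.4],[0,0.2,10.7],0],
    [[0,0,-0.4],[0,0.2,10.7],0],
    [[0,0,-0.4],[0,0.2,10.7],120],
    [[0,0,-0.4],[0,0.2,10.7],180],
    [[0,0,-0.4],[0,0.2,10.7],255]
  ],
  "force": 40
}}

```text
clock: 3.15
tcp_pos: [0.5689, -0.0873, 0.0442]
orientation: [0.001, 0.194, 0.981, -0.0]
wrist_force: [0.3, -0.4, 0.1]
finger_gap: 0.0318
grip_force: 0.0
```

{"api": "carry_out", "payload": {
  "steps": [
    [[0,0,0],[0,0,0],255],
    [[0,0,0],[0,0,0],255],
    [[0,0,0],[0,0,0],255],
    [[0,0,0],[0,0,0],255],
    [[0,0,0],[0,0,-1],255],
    [[0,0,0],[0,0,-4],255],
    [[0,0,0],[0,0,-7],255],
    [[0,0,0],[0,0,-9],255]
  ]
}}

```text
clock: 4.15
tcp_pos: [0.5684, -0.0872, 0.1347]
orientation: [0.0, 0.194, 0.981, -0.0]
wrist_force: [0.7, -0.7, -1.8]
finger_gap: 0.0112
grip_force: 39.4
```

```bash
python3 -c "
from h import *
rel([.535,.1355,.125],176.6)"
```

```text
t 4.15 tcp [ 0.5684 -0.0872  0.1347] gap 0.0112 F [ 0.7 -0.7 -1.8]
turn [-1.000e-02  4.000e-02 -1.897e+01] shift [11.56 19.32  0.96]
```

{"api": "carry_out", "payload": {
  "steps": [
    [[0,0,-3],[2,3,0],255],
    [[0,0,-6],[4,6,0],255],
    [[0,0,-9],[6,9.5,0],255],
    [[0,0,-12],[8,13,0],255],
    [[0,0,-15],[10,16.5,0],255],
    [[0,0,-19],[11.6,19.3,0],255],
    [[0,0,-19],[11.6,19.3,0],255],
    [[0,0,-19],[11.6,19.3,0],255]
  ]
}}

```text
clock: 5.15
tcp_pos: [0.5342, 0.1353, 0.1332]
orientation: [-0.0, 0.03, 1.0, -0.0]
wrist_force: [0.8, -0.5, -2.1]
finger_gap: 0.0118
grip_force: 39.5
```

```bash
python3 - <<'E'
from h import *
rel([.535,.1355,.0522],176.6)
p,d,c=cam('side');q=cam('top')[0]
cv2.imwrite('pics/s2.png',np.hstack([cv2.resize(p[90:220,260:390],None,fx=3,fy=3),cv2.resize(q[150:280,150:280],None,fx=3,fy=3)])[...,::-1])
E
```

```text
t 5.15 tcp [0.5342 0.1353 0.1332] gap 0.0118 F [ 0.8 -0.5 -2.1]
turn [-0.04 -0.03  0.02] shift [-0.08  0.03  8.1 ]
```

View pics/s2.png

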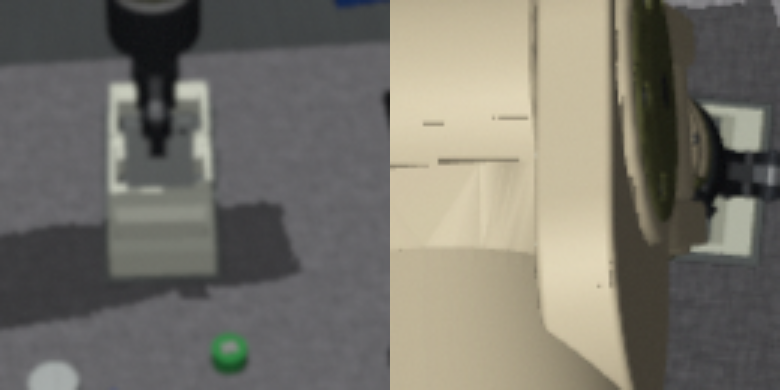

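The coupon hangs squarely above the narrow block (left crop, (155,165)). I'll lower it in stages and watch the force.

{"api": "carry_out", "payload": {
  "steps": [
    [[0,0,0],[-0.1,0,2],255],
    [[0,0,0],[-0.1,0,4],255],
    [[0,0,0],[-0.1,0,5],255],
    [[0,0,0],[-0.1,0,5.8],255],
    [[0,0,0],[-0.1,0,6.4],255],
    [[0,0,0],[-0.1,0,7],255],
    [[0,0,0],[-0.1,0,7.4],255],
    [[0,0,0],[-0.1,0,7.4],255]
  ]
}}

```text
clock: 6.25
tcp_pos: [0.5352, 0.1355, 0.0591]
orientation: [-0.0, 0.029, 1.0, -0.0]
wrist_force: [-0.1, 0.2, -0.8]
finger_gap: 0.0117
grip_force: 39.5
```

```bash
python3 -c "
from h import *
rel([.535,.1355,.0522],176.6)"
```

```text
t 6.25 tcp [0.5352 0.1355 0.0591] gap 0.0117 F [-0.1  0.2 -0.8]
turn [-0.01 -0.02  0.04] shift [ 0.02 -0.    0.69]
```

{"api": "carry_out", "payload": {
  "steps": [
    [[0,0,0],[0,0,0.3],255],
    [[0,0,0],[0,0,0.6],255],
    [[0,0,0],[0,0,0.7],255],
    [[0,0,0],[0,0,0.7],255],
    [[0,0,0],[0,0,0.7],255],
    [[0,0,0],[0,0,0.7],255],
    [[0,0,0],[0,0,0.7],255],
    [[0,0,0],[0,0,0.7],255]
  ]
}}

```text
clock: 7.25
tcp_pos: [0.5354, 0.1355, 0.0523]
orientation: [0.0, 0.029, 1.0, -0.0]
wrist_force: [0.3, -0.3, -1.0]
finger_gap: 0.0117
grip_force: 39.5
```

{"api": "carry_out", "payload": {
  "steps": [
    [[0,0,0],[0,0,0.1],255],
    [[0,0,0],[0,0,0.1],255],
    [[0,0,0],[0,0,0.1],200],
    [[0,0,0],[0,0,0.1],150],
    [[0,0,0],[0,0,0.1],100],
    [[0,0,0],[0,0,0.1],60],
    [[0,0,0],[0,0,0.1],60],
    [[0,0,0],[0,0,0.1],60]
  ]
}}

```text
clock: 8.25
tcp_pos: [0.5355, 0.1355, 0.0513]
orientation: [0.0, 0.029, 1.0, -0.0]
wrist_force: [-0.3, -0.8, 0.5]
finger_gap: 0.0653
grip_force: 0.0
```

{"api": "carry_out", "payload": {
  "steps": [
    [[0,0,0],[0,0,-2],60],
    [[0,0,0],[0,0,-5],60],
    [[0,0,0],[0,0,-9],60],
    [[0,0,0],[0,0,-13],30],
    [[0,0,0],[0,0,-15],0],
    [[0,0,0],[0,0,-15],0],
    [[0,0,0],[0,0,-15],0],
    [[0,0,0],[0,0,-15],0]
  ]
}}

```text
clock: 9.25
tcp_pos: [0.5345, 0.1354, 0.1997]
orientation: [-0.001, 0.029, 1.0, -0.0]
wrist_force: [0.0, -0.2, 0.5]
finger_gap: 0.0857
grip_force: 0.0
```

```bash
python3 - <<'E'
from h import *
rel([.5675,-.316,.2],193); rel([.5675,-.316,.2],13)
E
```

```text
t 9.25 tcp [0.5345 0.1354 0.1997] gap 0.0857 F [ 0.  -0.2  0.5]
turn [-1.000e-02 -1.500e-01 -1.637e+01] shift [-5.940e+00 -4.486e+01 -2.000e-02]
t 9.25 tcp [0.5345 0.1354 0.1997] gap 0.0857 F [ 0.  -0.2  0.5]
turn [-2.2000e-01  1.0000e-02  1.6363e+02] shift [-5.940e+00 -4.486e+01 -2.000e-02]
```

{"api": "carry_out", "payload": {
  "steps": [
    [[0,0,-3],[-0.8,-5.6,0],0],
    [[0,0,-6],[-1.5,-11.2,0],0],
    [[0,0,-9],[-2.2,-16.8,0],0],
    [[0,0,-12],[-3,-22.4,0],0],
    [[0,0,-14],[-3.8,-28,0],0],
    [[0,0,-16.4],[-4.5,-33.6,0],0],
    [[0,0,-16.4],[-5.2,-39.2,0],0],
    [[0,0,-16.4],[-5.9,-44.9,0],0]
  ]
}}

```text
clock: 10.25
tcp_pos: [0.5675, -0.3178, 0.2]
orientation: [-0.001, -0.113, 0.994, 0.001]
wrist_force: [0.7, -0.4, 0.3]
finger_gap: 0.0852
grip_force: 0.0
```

```bash
python3 - <<'E'
from h import *
rel([.5675,-.316,.125],193)
p,d,c=cam('side');q,d2,c2=cam('top')
cv2.imwrite('pics/s3.png',np.hstack([cv2.resize(p[90:220,260:390],None,fx=2,fy=2),cv2.resize(q[150:280,150:280],None,fx=2,fy=2),cv2.resize(p[240:370,280:410],None,fx=2,fy=2)])[...,::-1])
W=cloud(d2,c2);m=np.zeros(d2.shape,bool);m[165:245,225:285]=1;m&=W[...,2]>.06
if m.sum()>9:print(m.sum(),cv2.minAreaRect((W[...,:2][m]*1000).astype(np.float32)),np.median(W[...,2][m]))
E
```

```text
t 10.25 tcp [ 0.5675 -0.3178  0.2   ] gap 0.0852 F [ 0.7 -0.4  0.3]
turn [ 0.08 -0.06  0.03] shift [-0.05  0.16  7.5 ]
275 ((534.6344604492188, 86.92484283447266), (111.95142364501953, 58.16096115112305), 88.52684783935547) 0.08690728765448363
```

View pics/s3.png

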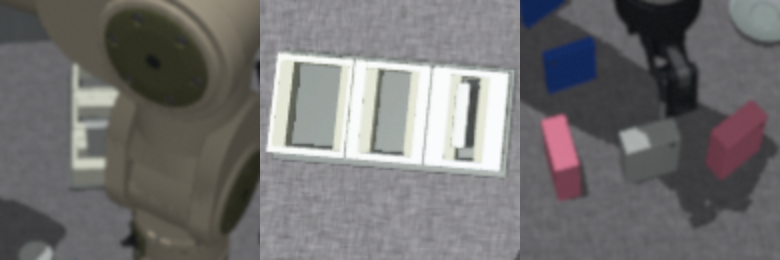

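The thin coupon stands in the narrow slot at crop (460,115), with its top at about 87 mm, so it is seated. The thick coupon lies below the gripper at crop (650,150), with the pink decoys clear of it.

{"api": "carry_out", "payload": {
  "steps": [
    [[0,0,0],[0,0.2,4],0],
    [[0,0,0],[0,0.2,8],0],
    [[0,0,0],[0,0.2,12],0],
    [[0,0,0],[0,0.2,15],0],
    [[0,0,0],[0,0.2,15.7],0],
    [[0,0,0],[0,0.2,15.7],0],
    [[0,0,0],[0,0.2,15.7],80],
    [[0,0,0],[0,0.2,15.7],140]
  ],
  "force": 50
}}

```text
clock: 11.35
tcp_pos: [0.5684, -0.3149, 0.0459]
orientation: [0.001, -0.114, 0.994, -0.001]
wrist_force: [-0.1, -0.4, -0.2]
finger_gap: 0.0518
grip_force: 0.0
```

{"api": "carry_out", "payload": {
  "steps": [
    [[0,0,0],[0,0,0],255],
    [[0,0,0],[0,0,0],255],
    [[0,0,0],[0,0,0],255],
    [[0,0,0],[0,0,0],255],
    [[0,0,0],[0,0,-1],255],
    [[0,0,0],[0,0,-4],255],
    [[0,0,0],[0,0,-7],255],
    [[0,0,0],[0,0,-9],255]
  ]
}}

```text
clock: 12.35
tcp_pos: [0.5673, -0.314, 0.1351]
orientation: [-0.0, -0.114, 0.994, 0.0]
wrist_force: [-0.1, 0.3, -5.1]
finger_gap: 0.0256
grip_force: 53.9
```

{"api": "carry_out", "payload": {
  "steps": [
    [[0,0,0],[0,0,-2],255],
    [[0,0,0],[0,0,-4],255],
    [[0,0,0],[0,0,-6],255],
    [[0,0,0],[0,0,-8],255],
    [[0,0,0],[0,0,-9],255],
    [[0,0,0],[0,0,-9],255],
    [[0,0,0],[0,0,-9],255],
    [[0,0,0],[0,0,-9],255]
  ]
}}

```text
clock: 13.35
tcp_pos: [0.5671, -0.3139, 0.2232]
orientation: [-0.001, -0.114, 0.994, 0.001]
wrist_force: [0.1, -0.4, -3.8]
finger_gap: 0.0257
grip_force: 54.0
```

```bash
python3 -c "
from h import *
rel([.5395,.2115,.215],176.6)"
```

```text
t 13.35 tcp [ 0.5671 -0.3139  0.2232] gap 0.0257 F [ 0.1 -0.4 -3.8]
turn [ 0.07 -0.09 16.44] shift [-9.17 51.81  0.88]
```

{"api": "carry_out", "payload": {
  "steps": [
    [[0,0,2],[-1.1,6,0],255],
    [[0,0,4],[-2.2,12,0],255],
    [[0,0,6],[-3.3,18,0],255],
    [[0,0,8],[-4.4,24,0],255],
    [[0,0,10],[-5.5,30,0],255],
    [[0,0,12],[-6.6,36,0],255],
    [[0,0,14.5],[-7.7,42,0],255],
    [[0,0,16.4],[-8.5,47,0],255]
  ]
}}

```text
clock: 14.35
tcp_pos: [0.5437, 0.1651, 0.224]
orientation: [-0.0, 0.029, 1.0, 0.0]
wrist_force: [0.5, -0.4, -3.1]
finger_gap: 0.0253
grip_force: 54.5
```

{"api": "carry_out", "payload": {
  "steps": [
    [[0,0,0],[-0.7,2.4,0],255],
    [[0,0,0],[-0.7,4.8,0],255],
    [[0,0,0],[-0.7,4.8,0],255],
    [[0,0,0],[-0.7,4.8,0],255],
    [[0,0,0],[-0.7,4.8,3],255],
    [[0,0,0],[-0.7,4.8,6],255],
    [[0,0,0],[-0.7,4.8,8],255],
    [[0,0,0],[-0.7,4.8,8],255]
  ]
}}

```text
clock: 15.35
tcp_pos: [0.5527, 0.2088, 0.1425]
orientation: [-0.002, 0.03, 1.0, -0.001]
wrist_force: [0.2, -0.4, -3.5]
finger_gap: 0.0254
grip_force: 54.2
```

```bash
python3 - <<'E'
from h import *
rel([.5395,.2115,.053],176.6)
p,d,c=cam('side');cv2.imwrite('pics/s4.png',cv2.resize(p[80:220,250:390],None,fx=4,fy=4)[...,::-1])
E
```

```text
t 15.35 tcp [0.5527 0.2088 0.1425] gap 0.0254 F [ 0.2 -0.4 -3.5]
turn [-0.09 -0.23 -0.05] shift [1.3  0.2  8.95]
```

View pics/s4.png

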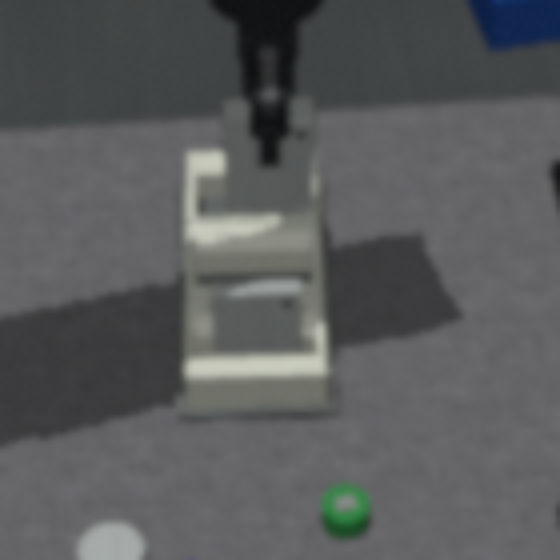

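The thick coupon hangs over the medium block, about 13 mm too far in +x; the thin one stands well in its slot. I'll correct the offset first, then lower.

{"api": "carry_out", "payload": {
  "steps": [
    [[0,0,0],[1.3,0.2,0],255],
    [[0,0,0],[1.3,0.2,2],255],
    [[0,0,0],[1.3,0.2,4],255],
    [[0,0,0],[1.3,0.2,5.5],255],
    [[0,0,0],[1.3,0.2,6.5],255],
    [[0,0,0],[1.3,0.2,7.3],255],
    [[0,0,0],[1.3,0.2,8],255],
    [[0,0,0],[1.3,0.2,8],255]
  ]
}}

```text
clock: 16.4
tcp_pos: [0.541, 0.213, 0.0638]
orientation: [-0.0, 0.029, 1.0, -0.0]
wrist_force: [-0.6, 0.1, -3.1]
finger_gap: 0.0254
grip_force: 54.5
```

```bash
python3 -c "
from h import *
rel([.5395,.2115,.053],176.6)"
```

```text
t 16.4 tcp [0.541  0.213  0.0638] gap 0.0254 F [-0.6  0.1 -3.1]
turn [-0.02 -0.05  0.03] shift [ 0.14 -0.15  1.08]
```

{"api": "carry_out", "payload": {
  "steps": [
    [[0,0,0],[0.1,-0.1,0.3],255],
    [[0,0,0],[0.1,-0.1,0.6],255],
    [[0,0,0],[0.1,-0.1,0.8],255],
    [[0,0,0],[0.1,-0.1,0.9],255],
    [[0,0,0],[0.1,-0.1,1],255],
    [[0,0,0],[0.1,-0.1,1],255],
    [[0,0,0],[0.1,-0.1,1],255],
    [[0,0,0],[0.1,-0.1,1],255]
  ]
}}

```text
clock: 17.4
tcp_pos: [0.5403, 0.2121, 0.0544]
orientation: [0.0, 0.029, 1.0, -0.0]
wrist_force: [-0.2, 0.2, -3.8]
finger_gap: 0.0249
grip_force: 54.5
```

Still free; I'll go on down in small steps.

{"api": "carry_out", "payload": {
  "steps": [
    [[0,0,0],[0,0,0.1],255],
    [[0,0,0],[0,0,0.1],255],
    [[0,0,0],[0,0,0.15],255],
    [[0,0,0],[0,0,0.15],255],
    [[0,0,0],[0,0,0.2],255],
    [[0,0,0],[0,0,0.2],255],
    [[0,0,0],[0,0,0.2],255],
    [[0,0,0],[0,0,0.2],255]
  ]
}}

```text
clock: 18.4
tcp_pos: [0.5403, 0.2121, 0.0532]
orientation: [0.0, 0.029, 1.0, -0.0]
wrist_force: [-2.7, -0.7, 5.5]
finger_gap: 0.0255
grip_force: 55.8
```

It is on the floor, pressing lightly. I'll release and withdraw.

{"api": "carry_out", "payload": {
  "steps": [
    [[0,0,0],[0,0,0],200],
    [[0,0,0],[0,0,0],150],
    [[0,0,0],[0,0,0],100],
    [[0,0,0],[0,0,0],70],
    [[0,0,0],[0,0,0],70],
    [[0,0,0],[0,0,0],70],
    [[0,0,0],[0,0,0],70],
    [[0,0,0],[0,0,0],70]
  ]
}}

```text
clock: 19.4
tcp_pos: [0.5402, 0.2121, 0.0522]
orientation: [0.0, 0.029, 1.0, -0.0]
wrist_force: [0.4, -0.1, 0.2]
finger_gap: 0.0616
grip_force: 0.0
```

{"api": "carry_out", "payload": {
  "steps": [
    [[0,0,0],[0,0,-2],70],
    [[0,0,0],[0,0,-5],70],
    [[0,0,0],[0,0,-9],70],
    [[0,0,0],[0,0,-14],70],
    [[0,0,0],[0,0,-17],70],
    [[0,0,0],[0,-6,-17],70],
    [[0,0,0],[0,-12,-17],70],
    [[0,0,0],[0,-18,-17],70]
  ]
}}

```text
clock: 20.4
tcp_pos: [0.5294, 0.031, 0.2225]
orientation: [0.0, 0.029, 1.0, -0.0]
wrist_force: [1.0, -1.1, 0.2]
finger_gap: 0.0618
grip_force: 0.0
```

{"api": "carry_out", "payload": {
  "steps": [
    [[0,0,0],[0,-5,0],70],
    [[0,0,0],[0,-10,0],70],
    [[0,0,0],[0,-15,0],70],
    [[0,0,0],[0,-20,0],70],
    [[0,0,0],[0,-20,0],70],
    [[0,0,0],[0,-20,0],70],
    [[0,0,0],[0,-20,0],70],
    [[0,0,0],[0,-20,0],70]
  ]
}}

```text
clock: 21.4
tcp_pos: [0.518, -0.166, 0.2224]
orientation: [0.0, 0.028, 1.0, -0.0]
wrist_force: [0.0, 0.9, 0.7]
finger_gap: 0.0615
grip_force: 0.0
```

```bash
python3 - <<'E'
from h import *
s=env.get_state();print(s['clock'],s['tcp_pos'],s['finger_gap'])
q,d,c=cam('top');W=cloud(d,c)
for n,(a,b) in(('med',(196,234)),('nar',(236,276))):
    m=np.zeros(d.shape,bool);m[165:245,a:b]=1;m&=(W[...,2]>.075)&(W[...,2]<.1);r=W[m];print(n,m.sum(),np.median(r[:,2]),cv2.minAreaRect((r[:,:2]*1000).astype(np.float32)) if len(r) else 0)
cv2.imwrite('pics/s5.png',np.hstack([cv2.resize(q[150:260,140:290],None,fx=4,fy=4)])[...,::-1])
E
```

```text
21.4 [ 0.51800078 -0.16603652  0.22240057] 0.06150798501112515
med 493 0.0873202890566056 ((539.2636108398438, 212.020751953125), (26.49627685546875, 59.66300582885742), 86.52515411376953)
nar 227 0.08711781637036498 ((535.885986328125, 135.94451904296875), (12.62845230102539, 58.485260009765625), 86.21788787841797)
```

View pics/s5.png

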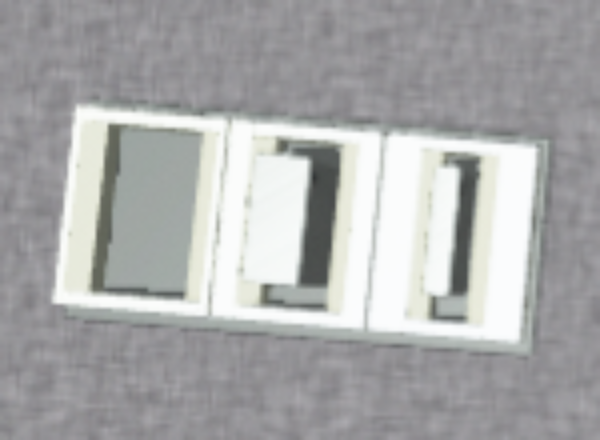

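Both coupons stand upright, centred in the right slots: thick at crop (276,220), thin at (442,230), tops at about 87–88 mm. The wide slot at (150,210) is empty.

```bash
python3 -c "
from workcell import env
print(env.hand_in())"
```

```text
the job is handed in; nothing more can be done
None
```

I handed the job in after about 21 s of robot time: the last picture shows the thin coupon upright and fully down in the narrowest slot, the thick one likewise in the middle-sized slot, the widest slot empty, and the gripper clear of both.

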